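Prop the keeper, unload the packs, clean the contacts

TASK

The battery bay on the bench has to be emptied and its contacts cleaned. Push the tapered end of the nylon wedge into the gap between the lug of the sprung keeper bar and the fixed post so that the wedge alone holds the bar clear of the packs, then lift out every battery pack and stand it upright in the black tray. With the bar still propped, press the spray cap of the clamped contact-cleaner can right down for about half a second and let it up, then pull the wedge so that the bar springs shut, lay the wedge flat on the rubber mat and leave the bench things around as they are.

Things in the scene. Friction and masses are not known exactly. Their poses are not given: they have to be found in the camera images.
- bay: Battery bay: aluminium chassis plate 156 x 285 mm, 6 mm thick, fixed to the bench, with the slots, the keeper bar, the post and the can on it. Point: a reference on the bench. Axes: x across the bay away from the robot, y along the row of slots, z up. The four slot centres are at x = 10 mm, y = -72, -24, 24, 72 mm, floor 6 mm up; slot walls 55 mm high outside, 30 mm between slots, 3 mm play.
- bay_post (a point): Centre of the -x face of the bay's fixed post, axes as bay, 25 mm above the bench. The face is 20 mm long in y; the post is 10 mm thick, 44 mm high. The keeper's lug faces it from -x, 6 mm away when shut. The wedge enters this gap lying flat, moving along +y, resting 6 mm above the bench on the plate. The plate ends 24 mm from here in -y. In +y the tip has room up to 55 mm from here.
- keeper_lug (a point): Centre of the flat, 20 mm long in y, of the steel lug under the -y end of the keeper bar, facing the post; it moves to -x with the bar. On the -y side the lug and the post both flare outward at 45 degrees for 10 mm, to a mouth 26 mm wide. The lug hangs from the bar (68 to 73 mm above the bench) down to 9 mm. The bar runs along y over the packs' front shoulders.
- keeper (a joint): Travel in m of the sprung keeper bar: 0 is shut, its lip lying over the front shoulders of all packs by 7 mm so that none can be lifted; it slides to the bay's -x by up to 0.018 and springs back (about 3 N at 0, 6 N at 0.012). With the wedge's full thickness between lug and post it reads about 0.012; packs lift free from 0.009.
- wedge_center (a point): Centre (half-way up) of the cream nylon wedge, a loose piece 110 mm long, 30 mm high and 18 mm thick, lying flat on its 18 mm wide underside. Its y axis runs along its length towards the thin end, x across its thickness, z up. From y = -55 mm (tail) to +15 mm it is 18 mm thick with parallel faces; from there to the tip at y = +55 mm it tapers evenly from both sides to 4 mm. About 50 g. Pushing it home takes 5 to 10 N along its length.
- pack1_center (a point): Centre (half-way up its 102 mm) of battery pack 1, if present (2 to 4 are): grey body 56 mm (its x) by 36 mm (y), 60 mm high, with an upright black grip 26 mm (x) by 20 mm (y), 42 mm high on its top centre, to be pinched across x; about 280 g. z is up when it stands. It starts standing in a bay slot, its x along the bay's x, grip 66 to 108 mm above the bench.
- pack2_center (a point): Centre (half-way up its 102 mm) of battery pack 2, if present (2 to 4 are): grey body 56 mm (its x) by 36 mm (y), 60 mm high, with an upright black grip 26 mm (x) by 20 mm (y), 42 mm high on its top centre, to be pinched across x; about 280 g. z is up when it stands. It starts standing in a bay slot, its x along the bay's x, grip 66 to 108 mm above the bench.
- pack3_center (a point): Centre (half-way up its 102 mm) of battery pack 3, if present (2 to 4 are): grey body 56 mm (its x) by 36 mm (y), 60 mm high, with an upright black grip 26 mm (x) by 20 mm (y), 42 mm high on its top centre, to be pinched across x; about 280 g. z is up when it stands. It starts standing in a bay slot, its x along the bay's x, grip 66 to 108 mm above the bench.
- pack4_center (a point): Centre (half-way up its 102 mm) of battery pack 4, if present (2 to 4 are): grey body 56 mm (its x) by 36 mm (y), 60 mm high, with an upright black grip 26 mm (x) by 20 mm (y), 42 mm high on its top centre, to be pinched across x; about 280 g. z is up when it stands. It starts standing in a bay slot, its x along the bay's x, grip 66 to 108 mm above the bench.
- tray_in (a point): Centre of the inner floor of the low black tray fixed on the bench, inner size 262 mm along its x by 142 mm along its y, floor 4 mm above the bench, walls 35 mm high and 4 mm thick. All four packs fit standing side by side along its x.
- nozzle_top (a point): Centre of the flat top of the white round spray cap (33 mm across) on the contact-cleaner can, a white and blue can 52 mm in diameter clamped upright on the bay's plate; the top is about 183 mm above the bench.
- nozzle (a joint): Travel in m of the spray cap: 0 up, 0.006 fully down; sprung, about 4 N to start and 9 N fully down.
- mat_top (a point): Centre of the top of the thin dark rubber mat fixed on the bench, 170 mm along its x by 150 mm along its y, 3 mm high. The wedge starts on it and ends on it.
- wedge: The wedge as a whole; the point is the centre of its underside.
- multimeter: Hand multimeter lying on the bench, 170 x 84 x 36 mm, a bystander; centre of its underside.
- reel: Reel of solder standing on its flange, 54 mm across and 42 mm high, a bystander; centre of its underside.
- fluxbottle: Small clear bottle with a black cap, 40 mm across and 85 mm high, a bystander; centre of its underside.

How it is judged:
By the outcome, as a careful person would: the job done as asked, in the order asked, and still so for the second after the job is handed in, with the robot touching nothing.
Of pack1, pack2, pack3, pack4 only 2 to 4 are there at a start; the rules pass over those that are not, and their reading is None.
At some moment in a run one of wedge may be knocked a few centimetres aside while the robot is not near it.
It also fails if it takes over 210 s, if anything falls off the work surface, if the arm or the gripper's body presses on something with over 40 N, if the wrist force passes 120 N, or if a joint passes its speed limit or range.

ROBOT

A 6-joint arm with a two-finger parallel gripper is mounted at the origin on the work surface. World frame = base frame: x ahead of the robot, y to its left, z up, the work surface at z = 0. Lengths are in m, angles in rad, forces in N, time in s.
With the tool pointing down it reaches from about 0.325 to 0.875 m from the base axis. Payload 4.4 kg.
Tool frame: the origin (TCP) lies midway between the tips of the shut fingers; the grasp point (between the pads) lies grasp_offset behind it (grasp_offset is the distance from the TCP to the grasp point, in m); y points along the fingers, x is the direction in which the jaws open and shut, and the axes are right-handed (so a half turn about y gives the same grasp; the last joint's range is limited). The gripper opens to 85 mm and grips with 20 to 120 N. Pads are 22 mm wide; open, the fingers measure 114 mm over their backs; the gripper's body (76 mm by 85 mm) begins 54 mm behind the grasp point. The pads swing forward as they close: fully open they stand 13 mm farther back than shut.
Start: joints at [1.097, 0.207, 1.542, -0, 1.393, -0.15], TCP at [0.182, 0.545, 0.231] pointing down, gripper open.
Joint ranges: [-2.73, 2.73], [-0.86, 2.22], [0.23, 2.46], [-1.11, 4.25], [0.08, 2.63], [-2.82, 2.82]. Speed limits (rad/s): [2.79, 2.79, 3.14, 3.14, 3.14, 3.14].

INTERFACE

Orientations are given as a 3x3 rotation matrix whose columns are the frame's x, y, z axes.
In Python, from workcell import move_to, move_linear, set_joints, grip, sleep, solve_ik, sense, read_camera, camera_model, Unreachable, sign_off, grasp_offset gives the robot as it stands. The module is installed in compiled form; this text tells all that it offers. Calls block until the motion is done:
- move_to(position, orientation): joint-space move of the TCP to a pose.
- move_linear(position, v=0.15, rot=None, force_limit=None): straight line of the TCP; rot=None keeps the orientation; v is the mean speed in m/s. With force_limit (N) it stops when the force on the tool has changed by that much, and returns True; else False.
- set_joints(angles): joint-space move.
- grip(opening, effort=None): opening from 0.0 (shut) to 1.0 (fully open); effort is the grip in N (None keeps the last); returns when the fingers have stopped.
- sleep(seconds).
- solve_ik(position, orientation): joint angles nearest the present ones, or None.
- sense(): the state.
- read_camera(name): name is "side" or "top"; returns the picture (400x640x3 uint8, red, green, blue); there is no depth.
- camera_model(name): a dict with "fx", "fy", "cx", "cy" (pixels), "D" ([k1, k2, p1, p2, k3] as OpenCV has them; the pictures are not rectified), "extrinsics" (4x4, takes a point from world to camera coordinates). Camera axes: x right, y down, z forward; pixel columns grow to the right and rows downward; lengths in m; the calibration is good to about 2 mm. A picture is of the moment at which its call begins. camera_model takes no time and is no camera call.
A pose or a line that the arm cannot do raises Unreachable and nothing moves.
- sign_off(): hands the job in, once; it reports no verdict.
The state is a dict: "clock": time; "qpos": joint angles; "joint_velocities": joint speeds; "effort": joint torques, N m; "ee_pos": TCP position; "ee_rot": TCP orientation; "ft_force": force on the tool from outside, world axes, zero at the start; "ft_torque": the same for the moment, N m; "gripper_width": opening from 0.0 (shut) to 1.0 (fully open).
Only numpy, scipy, OpenCV 4.12 (cv2) and the standard library are available. Lean on these libraries where they do the work, as an engineer would, in place of code of your own. Each camera call takes 0.05 s, during which the arm holds its last target. There are 200 camera calls.

## Working session

There is one attempt and no reset: what is moved stays moved. The work goes in short steps, each a Python script; the robot and the scene stay as the last script left them, time stands still between calls to the robot, and variables do not carry over. Pictures are saved under pics/ and viewed, about 12 in all and at most 16, crops included, and the job is handed in when it is done.

```bash
mkdir -p pics
python3 - <<'E'
from workcell import *
import cv2
for n in("side","top"):
    im=read_camera(n); cv2.imwrite(f"pics/{n}0.png",im[:,:,::-1])
    m=camera_model(n); print(n,m)
print(sense(),grasp_offset)
E
```

```text
side {'fx': 376.3684996053063, 'fy': 376.3684996053063, 'cx': 321.18896769745186, 'cy': 196.19379313823137, 'D': array([-0.03345606,  0.        ,  0.        ,  0.        ,  0.        ]), 'extrinsics': array([[ 0.99104387, -0.13239303, -0.01743923, -0.56625009],
       [-0.11369939, -0.76810531, -0.63014814,  0.11925926],
       [ 0.07003205,  0.62648729, -0.77627907,  0.92941025],
       [ 0.        ,  0.        ,  0.        ,  1.        ]])}
top {'fx': 440.8494178540841, 'fy': 440.8494178540841, 'cx': 316.50891911652883, 'cy': 201.80124618531968, 'D': array([-0.08490118,  0.        ,  0.        ,  0.        ,  0.        ]), 'extrinsics': array([[ 0.00883769, -0.99995998, -0.00139109, -0.01330715],
       [-0.99367357, -0.00862635, -0.11197514,  0.56816808],
       [ 0.11195865,  0.00237189, -0.99371004,  1.29598172],
       [ 0.        ,  0.        ,  0.        ,  1.        ]])}
{'clock': 0.1, 'qpos': array([ 1.09747297e+00,  2.07390349e-01,  1.54283456e+00,  1.15256290e-05,
        1.39350446e+00, -1.50516496e-01]), 'joint_velocities': array([-0.00212175, -0.00256423, -0.00251746, -0.00094979, -0.00046048,
       -0.00021165]), 'effort': array([-6.78645374e-04, -3.84092617e+01, -2.92548662e+01, -1.76973340e-04,
        4.83198470e-03, -1.38970768e-05]), 'ee_pos': array([0.18210267, 0.54466891, 0.2301992 ]), 'ee_rot': array([[ 3.17230591e-01, -9.84113007e-04, -9.48347923e-01],
       [ 9.48346085e-01, -1.89663060e-03,  3.17231944e-01],
       [-2.11085777e-03, -9.99997717e-01,  3.31610471e-04]]), 'ft_force': array([ 0.88298054, -0.34729165, -1.7623459 ]), 'ft_torque': array([-0.01321947, -0.04047161, -0.01967331]), 'gripper_width': 0.998630796536766} 0.0187
```

View pics/top0.png

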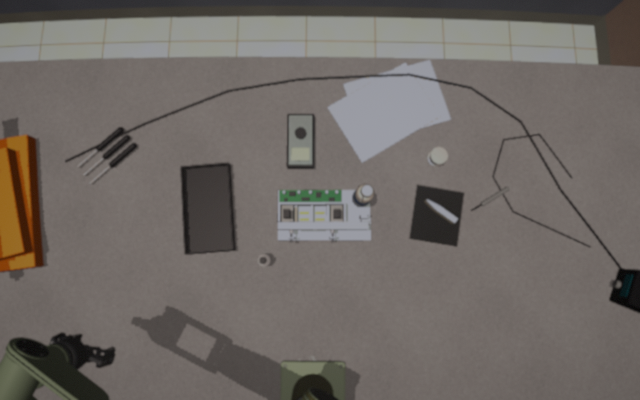

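View pics/side0.png

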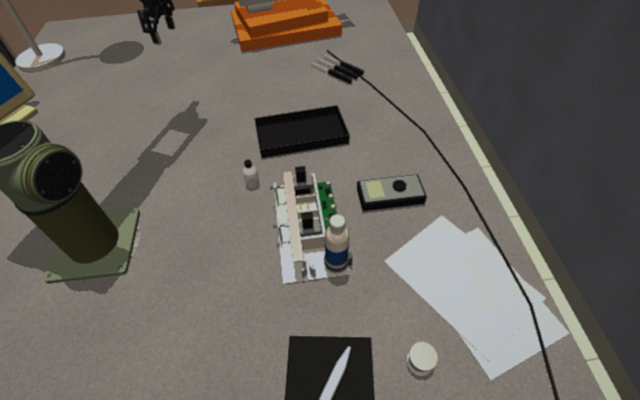

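The top view shows the bay at about (324,215), the tray at (208,208), the mat at (437,215) with the wedge at (441,211), and two pack grips at (288,213) and (338,213). The can is at (365,193). I'll zoom in on the bay and mat.

Run:
```python
import cv2,numpy as np
a=cv2.imread("pics/top0.png"); s=cv2.imread("pics/side0.png")
c1=cv2.resize(a[175:255,265:475],None,fx=3.8,fy=3.8,interpolation=cv2.INTER_CUBIC)
c2=cv2.resize(s[155:295,255:365],None,fx=2.1,fy=2.1,interpolation=cv2.INTER_CUBIC)
c3=cv2.resize(s[330:400,270:450],None,fx=2.9,fy=2.9,interpolation=cv2.INTER_CUBIC)
W=800;out=np.zeros((600,W,3),np.uint8)
out[:c1.shape[0],:c1.shape[1]]=c1
out[305:305+c2.shape[0],:c2.shape[1]]=c2[:295]
out[305:305+c3.shape[0],250:250+c3.shape[1]]=c3
cv2.imwrite("pics/z0.png",out)
```

```text
(no output)
```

View pics/z0.png

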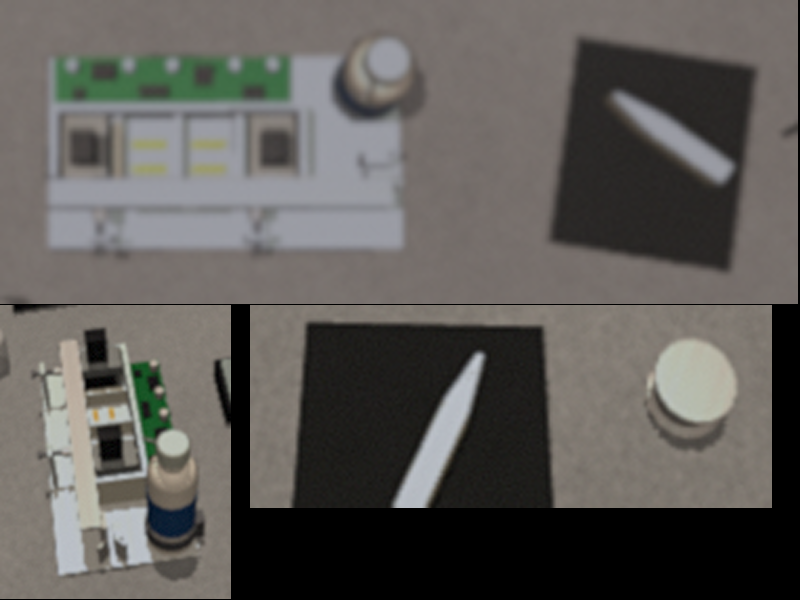

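The zoom shows grips in the two outer slots, at crop (85,148) and (275,148). The middle slots are empty, with yellow contacts visible. The post and lug are near crop (365–400,160), just beside the can at (370,85). The wedge runs from tip (612,95) to tail (730,175). Next I'll convert these pixels to positions.

```bash
cat > h.py <<'E'
import numpy as np, cv2
from workcell import *
def ray(n,uv):
    m=camera_model(n); K=np.array([[m["fx"],0,m["cx"]],[0,m["fy"],m["cy"]],[0,0,1]])
    p=cv2.undistortPoints(np.array([[uv]],float),K,m["D"])[0,0]
    T=m["extrinsics"]; R=T[:3,:3]
    return -R.T@T[:3,3], R.T@np.array([p[0],p[1],1])
def at(n,uv,z):
    o,d=ray(n,uv); return o+d*(z-o[2])/d[2]
def px(n,P):
    m=camera_model(n); K=np.array([[m["fx"],0,m["cx"]],[0,m["fy"],m["cy"]],[0,0,1]]); T=m["extrinsics"]
    return cv2.projectPoints(np.array([P],float),cv2.Rodrigues(T[:3,:3])[0],T[:3,3],K,m["D"])[0][0,0]
def view(n,cx,cy,w,h,s,name):
    im=read_camera(n)[:,:,::-1]; x,y=int(cx-w/2),int(cy-h/2); x=max(0,x);y=max(0,y)
    c=cv2.resize(np.ascontiguousarray(im[y:y+h,x:x+w]),None,fx=s,fy=s,interpolation=cv2.INTER_CUBIC); cv2.imwrite(name,c); print(name,"origin",x,y,"scale",s)
E
python3 - <<'E'
from h import *
np.set_printoptions(precision=4,suppress=True)
def c(u,v): return (265+(u+.5)/3.8-.5,175+(v+.5)/3.8-.5)
def s(u,v): return (255+u/2.1,155+(v-305)/2.1)
def s3(u,v): return (270+(u-250)/2.9,330+(v-305)/2.9)
P=lambda nm,q,z,n="top":print(nm,at(n,q,z))
for q in[(48,57),(403,60),(404,248),(48,248)]: P("plate",c(*q),.006)
P("gripL",c(85,148),.108);P("gripR",c(275,148),.108)
P("gripL side",s(96,335),.108,"side");P("gripR side",s(110,433),.108,"side")
P("barL-x edge",c(48,207),.073);P("bar R-x",c(401,207),.073);P("bar+x",c(200,180),.073)
P("cap",c(390,60),.183);P("cap side",s(174,440),.183,"side")
for q in[(612,95),(735,165),(720,186)]:P("wedge",c(*q),.033)
P("tip side",s3(481,354),.033,"side")
for q in[(578,38),(755,68),(730,270),(551,241)]:P("mat",c(*q),.003)
P("post side",s(122,545),.044,"side");P("lug side",s(101,545),.04,"side")
P("post top",c(372,163),.044);P("post top2",c(398,157),.044)
for q in[(182,166),(229,164),(235,252),(186,253)]:P("tray rim",q,.039)
E
```

```text
plate [0.6079 0.1131 0.006 ]
plate [ 0.6079 -0.175   0.006 ]
plate [ 0.4558 -0.1752  0.006 ]
plate [0.4534 0.1102 0.006 ]
gripL [0.5254 0.0747 0.108 ]
gripR [ 0.5266 -0.0668  0.108 ]
gripL side [0.5322 0.0744 0.108 ]
gripR side [ 0.5329 -0.0696  0.108 ]
barL-x edge [0.4829 0.1047 0.073 ]
bar R-x [ 0.4852 -0.1648  0.073 ]
bar+x [ 0.5046 -0.0111  0.073 ]
cap [ 0.5831 -0.1443  0.183 ]
cap side [ 0.5888 -0.1412  0.183 ]
wedge [ 0.5776 -0.3386  0.033 ]
wedge [ 0.5224 -0.4366  0.033 ]
wedge [ 0.5056 -0.4241  0.033 ]
tip side [ 0.5825 -0.3412  0.033 ]
mat [ 0.6279 -0.319   0.003 ]
mat [ 0.6046 -0.4651  0.003 ]
mat [ 0.4396 -0.4402  0.003 ]
mat [ 0.4623 -0.2944  0.003 ]
post side [ 0.5316 -0.1688  0.044 ]
lug side [ 0.5098 -0.1636  0.04  ]
post top [ 0.521  -0.1457  0.044 ]
post top2 [ 0.5259 -0.1661  0.044 ]
tray rim [0.6738 0.4031 0.039 ]
tray rim [0.6807 0.2585 0.039 ]
tray rim [0.4153 0.2324 0.039 ]
tray rim [0.4103 0.3797 0.039 ]
```

Run:
```python
import cv2,numpy as np
a=cv2.imread("pics/top0.png")[195:250,335:380]; s=cv2.imread("pics/side0.png")[230:295,270:360]
f=lambda i,k:cv2.resize(i,None,fx=k,fy=k,interpolation=cv2.INTER_CUBIC)
A=f(a,8);S=f(s,4.8); out=np.zeros((450,800,3),np.uint8); out[:A.shape[0],:A.shape[1]]=A; out[:S.shape[0],365:365+S.shape[1]]=S
cv2.imwrite("pics/z1.png",cv2.convertScaleAbs(out,alpha=1.3))
```

```text
(no output)
```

View pics/z1.png

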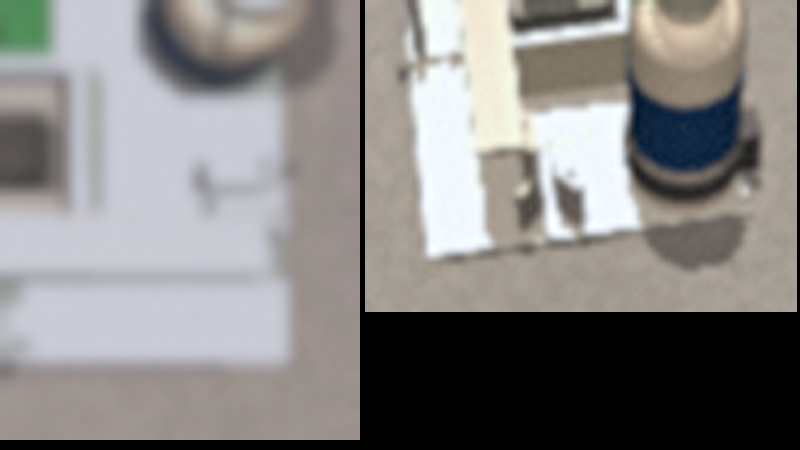

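Both views place the post near x≈0.52–0.53, but the gap needs a tighter estimate. I'll overlay the post and lug model on both views.

```bash
cat > ov.py <<'E'
from h import *
def overlay(X,Y,t=0.0):
  out=np.zeros((480,800,3),np.uint8)
  for n,f,(x0,y0,w,h),ox in(("top","pics/top0.png",(335,195,45,55),0),("side","pics/side0.png",(280,235,52,60),365)):
    k=8; im=cv2.imread(f)[y0:y0+h,x0:x0+w]; im=cv2.resize(im,None,fx=k,fy=k,interpolation=cv2.INTER_CUBIC)
    def poly(pts,col):
        q=np.array([(px(n,p)-[x0,y0]+.5)*k for p in pts]).astype(int); cv2.polylines(im,[q],True,col,1)
    post=[(0,.01),(0,-.01),(.01,-.02),(.01,.01)]
    for z,col in((.044,(0,0,255)),(.006,(0,160,255))): poly([(X+a,Y+b,z) for a,b in post],col)
    for z,col in((.068,(255,0,0)),(.009,(255,200,0))): poly([(X-.006-t-a,Y+b,z) for a,b in post],col)
    poly([(X-.06,Y-.024,.006),(X+.05,Y-.024,.006)],(0,200,0))
    out[:h*k,ox:ox+w*k]=im[:480,:800-ox]
  return out
E
python3 -c "
from ov import *
cv2.imwrite('pics/o1.png',overlay(.525,-.151))"
```

```text
(no output)
```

View pics/o1.png

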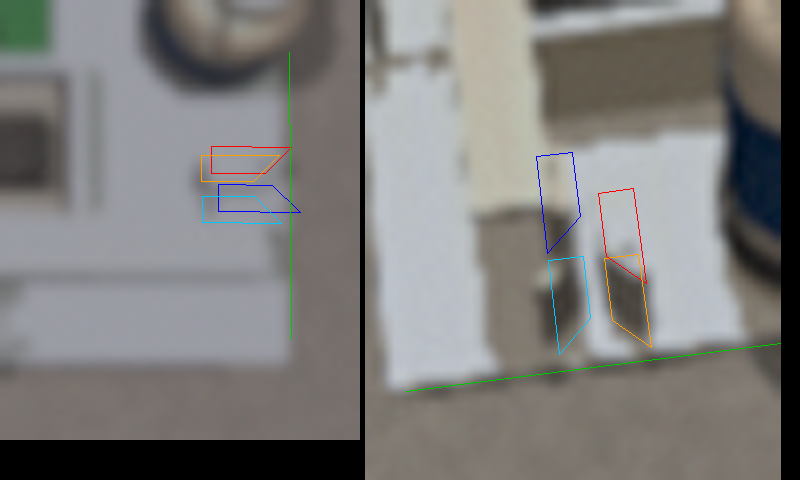

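The side-view overlay fits at post face x≈0.525, and the top-view dark gap line suggests about 0.523, so I'll use 0.5235 for X and −0.151 for Y. Now I'll pick the wedge with the tool tilted back so it clears the can, after re-detecting the wedge.

```bash
cat >> h.py <<'E'
X,Y=.5235,-.151
def frame(d,th,s=1):
    d=np.r_[np.array(d,float)/np.hypot(*d),0]; a=np.sin(th)*d+np.cos(th)*np.array([0,0,-1.])
    x=s*np.cross([0,0,1.],d); return np.c_[x,a,np.cross(x,a)]
def go(g,R,lin=True,**k):   # g = grasp point
    p=np.asarray(g)+grasp_offset*R[:,1]
    return move_linear(p,rot=R,**k) if lin else move_to(p,R)
def find_wedge(im=None,zt=.033):
    im=read_camera("top") if im is None else im
    m=(im[170:262,400:480].min(2)>125).astype(np.uint8)
    n,l,st,c=cv2.connectedComponentsWithStats(m); i=1+np.argmax(st[1:,4])
    v,u=np.nonzero(l==i); P=np.array([at("top",(a+400,b+170),zt)[:2] for a,b in zip(u,v)])
    c=P.mean(0); w,V=np.linalg.eigh(np.cov((P-c).T)); d=V[:,1]; q=(P-c)@d
    if (q**3).mean()<0: d=-d      # long thin tail of the distribution = tip
    q=(P-c)@d; return c+.00685*d+[.0025,0],d,np.ptp(q),len(P)
E
python3 - <<'E'
from h import *
np.set_printoptions(precision=4,suppress=True)
im=cv2.imread("pics/top0.png")[:,:,::-1]; c,d,L,n=find_wedge(im); print(c,d,L,n)
if d@[.59,.8]<0: print("flip")
d=np.array([.592,.806])
th=np.radians(30)
for s in(1,-1):
    R=frame(d,th,s); R2=frame((0,1),th,s); Rv=frame((0,1),0,s)
    for nm,g,r in(("pick",[*(c-.033*d),.027],R),("up",[*(c-.033*d),.25],R),("ins",[X-.01,Y-.036,.031],R2),("pre",[X-.01,Y-.14,.031],R2),("preup",[X-.01,Y-.14,.25],R2)):
        print(s,nm,solve_ik(np.array(g)+grasp_offset*r[:,1],r))
E
```

```text
[ 0.5486 -0.3861] [0.5773 0.8165] 0.10365914044193883 160
1 pick [-1.0041  0.7337  1.3734  0.5081  1.2799  2.5615]
1 up [-1.0041  0.4801  1.2639  0.4851  1.5999  2.7352]
1 ins [-0.7199  0.6024  1.5948  0.3977  1.3277  2.2492]
1 pre [-0.8359  0.7023  1.419   0.3452  1.4335  2.1857]
1 preup [-0.8359  0.448   1.3098  0.3495  1.7757  2.3089]
-1 pick [-1.0041  0.7337  1.3734  0.5081  1.2799 -0.5801]
-1 up [-1.0041  0.4801  1.2639  0.4851  1.5999 -0.4064]
-1 ins [-0.7199  0.6024  1.5948  0.3977  1.3277 -0.8924]
-1 pre [-0.8359  0.7023  1.419   0.3452  1.4335 -0.9559]
-1 preup [-0.8359  0.448   1.3098  0.3495  1.7757 -0.8327]
```

Run:
```python
from h import *
np.set_printoptions(precision=4,suppress=True)
th=np.radians(30)
c,d,L,n=find_wedge(); print(c,d,L,n)
R=frame(d,th,-1)
move_to([.45,.0,.33],frame((0,1),0,-1))
g=[*(c-.033*d),.027]
go([*g[:2],.16],R,False)
c2,d2,L,n=find_wedge(); print(c2,d2,n)   # may be occluded
grip(.6,60)
go(g,R,v=.12)
grip(0,60); s=sense(); print(s["gripper_width"]*85,s["ee_pos"],s["clock"])
view("side",330,330,160,140,5,"pics/p1.png")
```

```text
[ 0.5486 -0.3861] [0.5773 0.8165] 0.10365914044193883 160
[ 0.5496 -0.3841] [0.577  0.8168] 182
17.106764033030323 [ 0.5353 -0.4062  0.0118] 6.175
pics/p1.png origin 250 260 scale 5
```

View pics/p1.png

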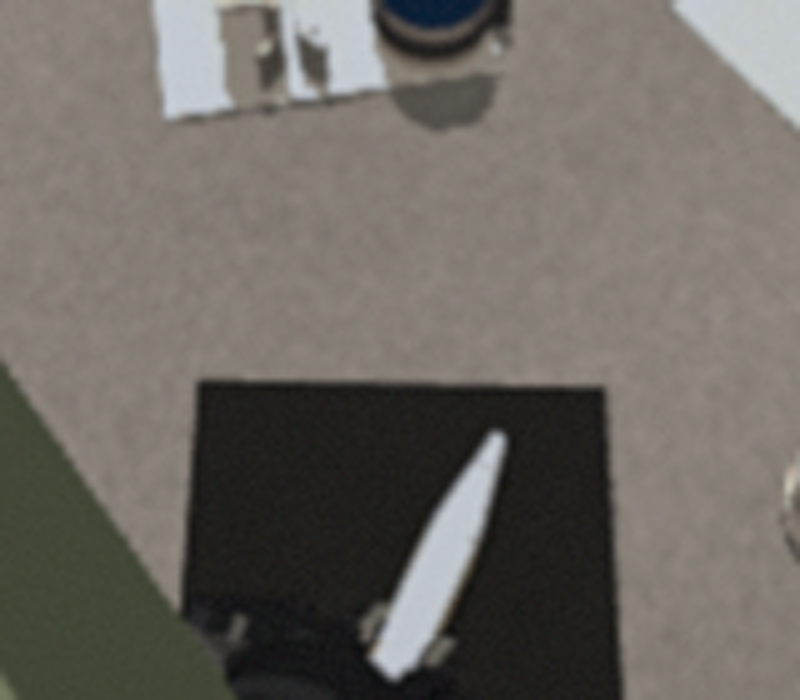

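The wedge is gripped near its tail: the tip is at (497,437) in the crop and the jaws read 17 mm. Now I'll carry and insert it.

Run:
```python
from h import *
np.set_printoptions(precision=4,suppress=True)
th=np.radians(30); p=sense()["ee_pos"]
move_linear([p[0],p[1],p[2]+.1],v=.12)
R=frame((0,1),th,-1)
x=X-.010
go([x,Y-.14,.12],R)
go([x,Y-.14,.031],R,v=.1)
print(sense()["ee_pos"],sense()["gripper_width"]*85)
hit=go([x,Y-.003-.033,.031],R,v=.04,force_limit=35)
s=sense();print(hit,s["ee_pos"]-grasp_offset*R[:,1]-[X,Y,0],s["ft_force"],s["gripper_width"]*85,s["clock"])
im=np.hstack([cv2.resize(np.ascontiguousarray(read_camera(n)[b:b+55,a:a+50,::-1]),None,fx=8,fy=8,interpolation=cv2.INTER_CUBIC) for n,a,b in(("top",340,190),("side",280,235))])
cv2.imwrite("pics/p2.png",im)
```

```text
[ 0.5141 -0.2821  0.0155] 17.01632354144144
False [-0.0097 -0.0405  0.0315] [ -3.3975 -10.5807   1.1428] 16.6291315630593 12.0
```

View pics/p2.png

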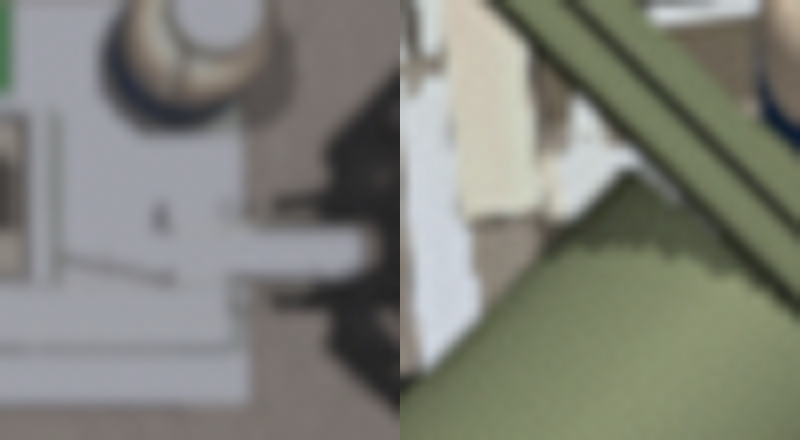

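The bar's front edge moved from row 229.4 to 233.8, about 13 mm, so the lug is open. I'll check how deep the tail sits and push on if it's short.

Run:
```python
from h import *
np.set_printoptions(precision=4,suppress=True)
R=frame((0,1),np.radians(30),-1)
print("tail",at("top",(340+368/8-.5,190+252/8-.5),.036),"barmove",at("top",(355,229.4),.073)[0]-at("top",(355,233.75),.073)[0])
hit=go([X-.01,Y-.0335,.031],R,v=.03,force_limit=25); sleep(.3)
s=sense();print(hit,s["ee_pos"]-grasp_offset*R[:,1]-[X,Y,0],s["ft_force"],s["gripper_width"]*85)
```

```text
tail [ 0.5117 -0.2154  0.036 ] barmove 0.012604280369790777
False [-0.0098 -0.0376  0.0315] [ -4.4541 -10.5245   2.7911] 16.957836899263334
```

Run:
```python
from h import *
np.set_printoptions(precision=4,suppress=True)
R=frame((0,1),np.radians(30),-1)
hit=go([X-.01,Y-.0305,.031],R,v=.03,force_limit=25); sleep(.3)
s=sense();print(hit,s["ee_pos"]-grasp_offset*R[:,1]-[X,Y,0],s["ft_force"])
grip(.45); sleep(.3)
p=sense()["ee_pos"]; print(p,sense()["gripper_width"]*85)
move_linear(p-.10*R[:,1],v=.1)
p=sense()["ee_pos"]; move_linear([p[0]-.0,p[1]-.05,.30],v=.2)
im=np.hstack([cv2.resize(np.ascontiguousarray(read_camera(n)[b:b+55,a:a+50,::-1]),None,fx=8,fy=8,interpolation=cv2.INTER_CUBIC) for n,a,b in(("top",340,190),("side",280,235))])
cv2.imwrite("pics/p3.png",im)
for y in(.072,-.072): 
  for s in(1,-1):
   Rv=frame((0,1),0,s); print(y,s,solve_ik([.528,y+.002,.08],Rv))
   a=np.array([.045,.15]); 
for x in(.49,.6):
  for s in(1,-1):print(x,solve_ik([x,.315,.08],frame((0,1),0,s)))
print(sense()["clock"])
```

```text
False [-0.0098 -0.0344  0.0315] [-4.146  -9.0022  1.6921]
[ 0.5169 -0.1747  0.0149] 38.193821177143846
0.072 1 None
0.072 -1 [-0.0231  0.2959  1.7745 -0.      1.0712 -0.0231]
-0.072 1 None
-0.072 -1 [-0.2944  0.2949  1.7758 -0.      1.0709 -0.2944]
0.49 [ 0.4228  0.3869  1.6487 -0.      1.106  -2.7188]
0.49 [ 0.4228  0.3869  1.6487 -0.      1.106   0.4228]
0.6 [ 0.3559  0.562   1.3865 -0.      1.1931 -2.7857]
0.6 [ 0.3559  0.562   1.3865 -0.      1.1931  0.3559]
16.2833
```

View pics/p3.png

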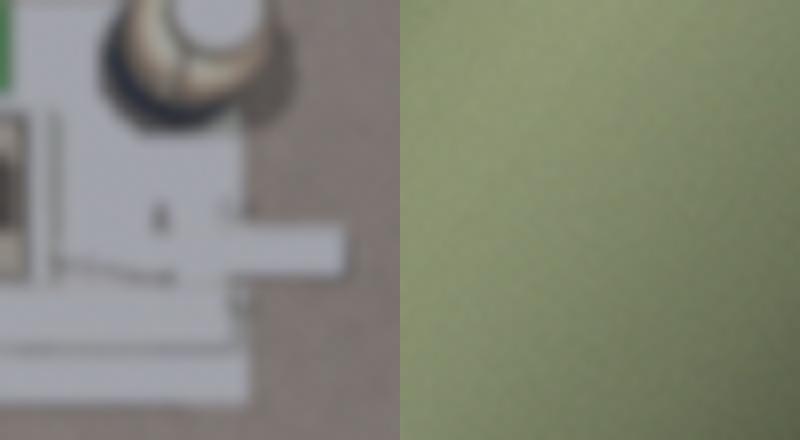

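The wedge alone holds the bar: its front edge stays at row ~233.7, and the wedge tail is at crop (345,250). Now the packs.

```bash
cat > packs.py <<'E'
from h import *
np.set_printoptions(precision=4,suppress=True)
def fetch(src,dst):
    R=frame((0,1),0,-1); a=np.radians(4.5); R2=frame((-np.sin(a),np.cos(a)),0,-1)
    grip(.7); go([*src,.24],R,False)
    hit=go([*src,.097],R,v=.12,force_limit=15); grip(0,70)
    s=sense(); print("grasp",hit,s["gripper_width"]*85,s["ee_pos"])
    hit=go([*src,.235],R,v=.12,force_limit=15); s=sense(); print("lift",hit,s["gripper_width"]*85,s["ee_pos"],s["ft_force"])
    if hit or s["gripper_width"]*85<20: return False
    go([*dst,.235],R2,v=.2)
    go([*dst,.105],R2,v=.12)
    hit=go([*dst,.092],R2,v=.02,force_limit=6); print("down",hit,sense()["ee_pos"])
    grip(.55); go([*dst,.24],R2,v=.15); print(sense()["clock"]); return True
E
python3 - <<'E'
from packs import *
move_to([.45,-.1,.33],frame((0,1),0,-1))
fetch((.528,-.0693),(.612,.325))
im=np.hstack([cv2.resize(np.ascontiguousarray(read_camera(n)[b:b+110,a:a+w,::-1]),None,fx=4,fy=4,interpolation=cv2.INTER_CUBIC) for n,a,b,w in(("top",175,155,100),("side",250,90,95))])
cv2.imwrite("pics/p4.png",im)
E
```

```text
grasp False 25.056182151881675 [ 0.5288 -0.0695  0.079 ]
lift False 24.617833679480064 [ 0.5271 -0.0691  0.215 ] [-0.3435 -0.8247 -2.4181]
down True [0.6122 0.3251 0.077 ]
26.4583
```

View pics/p4.png

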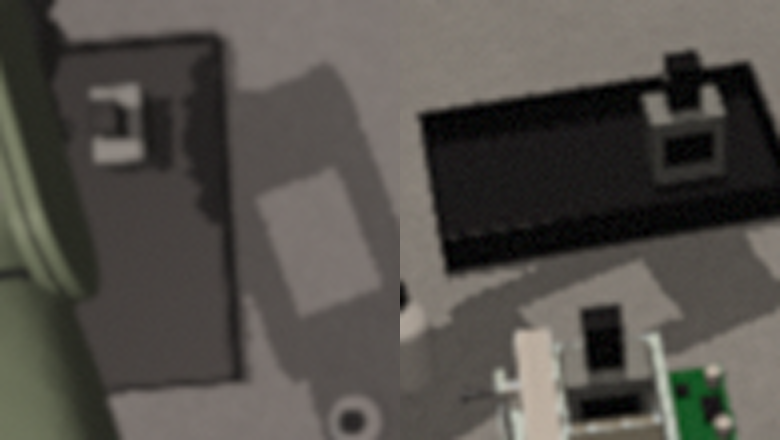

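The first pack stands upright in the tray at crop (118,122). Next comes the second pack, then the cap.

Run:
```python
from packs import *
ok=fetch((.5275,.0747),(.484,.313))
p=sense()["ee_pos"]
R=frame((0,1),0,-1)
move_to([.50,.1,.33],R)
im=np.hstack([cv2.resize(np.ascontiguousarray(read_camera(n)[b:b+100,a:a+w,::-1]),None,fx=f,fy=f,interpolation=cv2.INTER_CUBIC)[:400] for n,a,b,w,f in(("top",175,158,90,4),("top",270,170,110,4))])
cv2.imwrite("pics/p5.png",im)
```

```text
grasp False 24.762123480934985 [0.5282 0.0747 0.079 ]
lift False 24.834116253601657 [0.5266 0.0747 0.2151] [ 0.914   0.5352 -2.5547]
down True [0.4842 0.3131 0.077 ]
35.4833
```

View pics/p5.png

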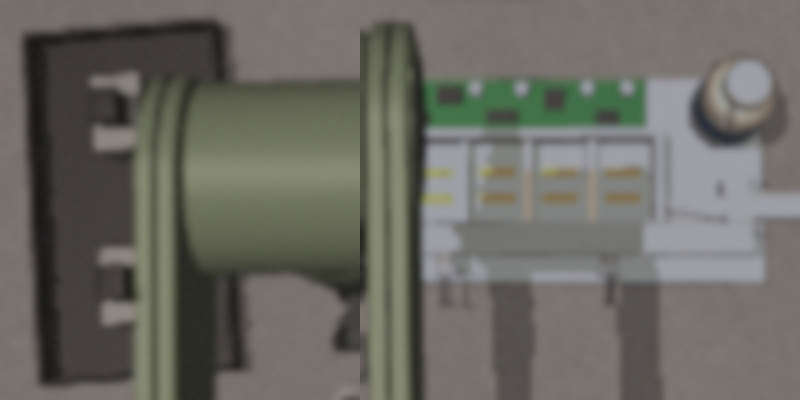

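Both packs stand in the tray at crop (110,110) and (115,287). All four slots are empty and the bar is still propped. Now the cap, centred at top pixel (366.6,190.4).

Run:
```python
from h import *
np.set_printoptions(precision=4,suppress=True)
c=at("top",(366.6,190.4),.183); print(c)
x,y=c[0]+.0015,c[1]+.001
R=frame((0,1),0,-1)
grip(0,40)
move_to([x,y,.26],R); move_linear([x,y,.2],v=.1)
hit=move_linear([x,y,.172],v=.02,force_limit=2.5); p=sense()["ee_pos"]; print(hit,p,sense()["ft_force"])
f0=sense()["ft_force"][2]
hit=move_linear([x,y,p[2]-.012],v=.03,force_limit=16); s=sense(); print(hit,s["ee_pos"],s["ft_force"],s["clock"])
sleep(.5); s=sense(); print(s["ee_pos"],s["ft_force"],s["clock"])
move_linear([x,y,.2],v=.08); print(sense()["clock"])
move_linear([x,y,.28])
```

```text
[ 0.5831 -0.1425  0.183 ]
True [ 0.5845 -0.1415  0.1819] [-0.0405  0.5135  5.1448]
True [ 0.5846 -0.1415  0.1778] [-3.4866  1.2423  7.981 ] 40.0333
[ 0.5846 -0.1415  0.1778] [-2.3841  0.7587  8.2138] 40.5333
40.975
```

Run:
```python
from h import *
np.set_printoptions(precision=4,suppress=True)
for i in range(3): print(sense()["ft_force"],sense()["ee_pos"]); sleep(.2)
view("top",345,205,140,100,5.5,"pics/p6.png")
```

```text
[ 0.1049  0.1986 -1.1699] [ 0.584  -0.1413  0.2787]
[0.6397 0.3395 0.0941] [ 0.5838 -0.1412  0.2781]
[0.5964 0.1184 0.3652] [ 0.5844 -0.1415  0.2794]
pics/p6.png origin 275 155 scale 5.5
```

By force and height, the cap held about 5.5 of 6 mm (8.2 N against about 9 N), so I can't be sure it was fully down. I'll press once more, this time bottoming it firmly.

Run:
```python
from h import *
np.set_printoptions(precision=4,suppress=True)
x,y=.5845,-.1415
move_linear([x,y,.19],v=.1); sleep(.2)
hit=move_linear([x,y,.172],v=.04,force_limit=32); s=sense(); print(hit,s["ee_pos"],s["ft_force"],s["clock"])
for i in range(2): sleep(.2); s=sense(); print(s["ee_pos"],s["ft_force"],s["clock"])
move_linear([x,y,.2],v=.08); print(sense()["clock"])
move_linear([x,y,.28]); move_to([.45,-.2,.33],frame((0,1),np.radians(30),-1))
view("top",345,205,140,100,5.5,"pics/p6.png")
```

```text
False [ 0.5855 -0.1418  0.1769] [-7.6329  2.5865 21.4088] 44.1583
[ 0.5855 -0.1418  0.1769] [-6.6491  1.9951 20.8698] 44.3583
[ 0.5855 -0.1418  0.177 ] [-7.1693  1.68   18.9741] 44.5583
45.0583
pics/p6.png origin 275 155 scale 5.5
```

View pics/p6.png

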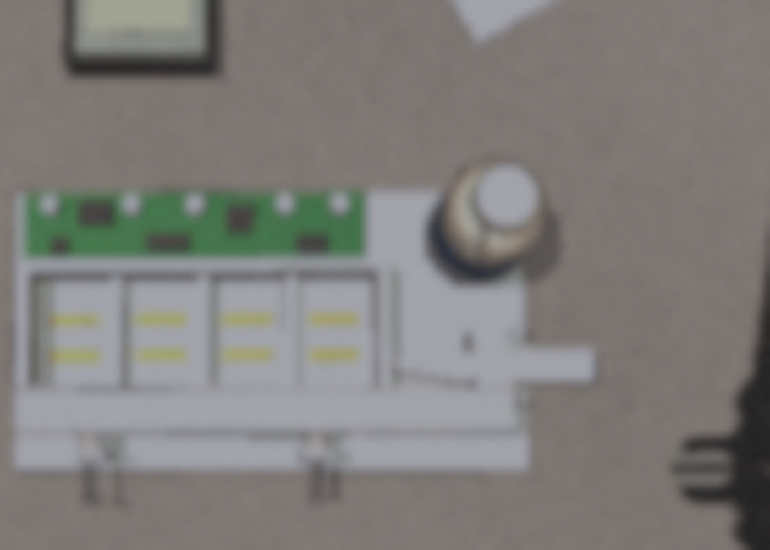

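The second press bottomed the cap (20 N at z=0.1769). The cap has risen again and the wedge is still in, with its tail at crop (595,365). Now I'll pull the wedge and lay it on the mat.

Run:
```python
from h import *
np.set_printoptions(precision=4,suppress=True)
th=np.radians(30); R=frame((0,1),th,-1)
print("tail",at("top",(275+595/5.5-.5,155+365/5.5-.5),.036))
g=np.array([X-.008,Y-.036,.031]); grip(.5,70)
go(g+[0,-.05,.0]-.12*R[:,1],R,False)
go(g-.08*R[:,1],R,v=.12); go(g,R,v=.08,force_limit=12); grip(0,70)
s=sense(); print(s["gripper_width"]*85,s["ee_pos"],s["ft_force"])
hit=go([g[0],Y-.15,.031],R,v=.06,force_limit=40); s=sense(); print(hit,s["gripper_width"]*85,s["ee_pos"])
go([g[0],Y-.15,.13],R,v=.12)
d=np.array([.577,.8165]); R2=frame(d,th,-1); c=np.array([.537,-.380])
q=c-.033*d
go([*q,.13],R2); go([*q,.035],R2,v=.1)
hit=go([*q,.0265],R2,v=.015,force_limit=3); print("down",hit,sense()["ee_pos"],sense()["clock"])
view("side",330,330,160,140,5,"pics/p7.png")
```

```text
tail [ 0.5121 -0.2069  0.036 ]
16.973537782282293 [ 0.514  -0.1785  0.0155] [-5.3723 -2.8638  4.619 ]
False 16.58388073079331 [ 0.5155 -0.2913  0.0148]
down True [ 0.5235 -0.3996  0.0127] 55.6417
pics/p7.png origin 250 260 scale 5
```

View pics/p7.png

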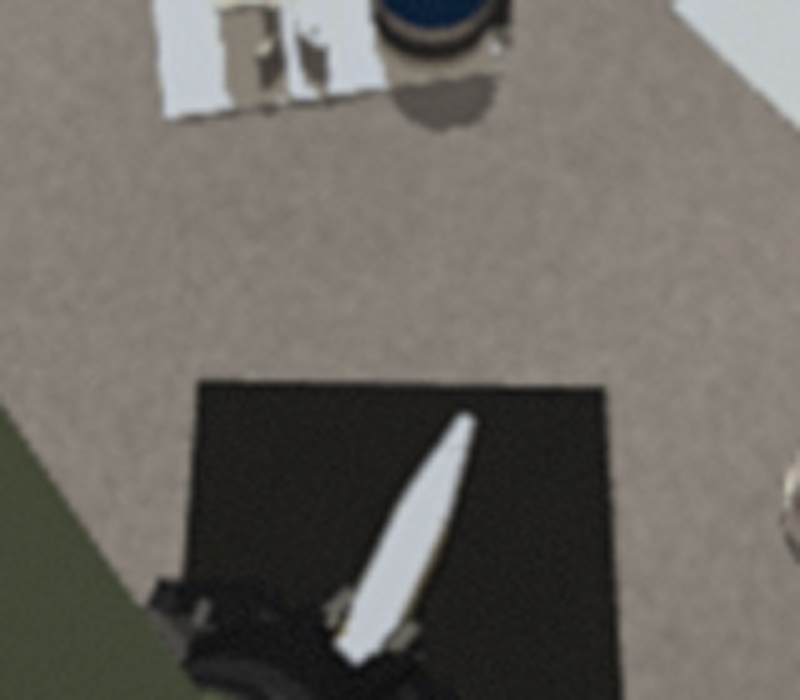

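The wedge is on the mat in the jaws, with its tip at (468,418), and the lug is shut again. I'll release, back off and do a final check.

Run:
```python
from h import *
np.set_printoptions(precision=4,suppress=True)
R=sense()["ee_rot"]; grip(.45); p=sense()["ee_pos"]
move_linear(p-.1*R[:,1],v=.08); p=sense()["ee_pos"]; move_linear([p[0],p[1],.3])
move_to([.33,-.40,.33],frame((0,1),np.radians(20),-1)); sleep(.5)
print(find_wedge(),sense()["clock"])
view("top",330,205,320,200,2.5,"pics/p8.png")
```

```text
(array([ 0.5385, -0.3783]), array([0.5763, 0.8172]), np.float64(0.10522769309772703), 169) 60.175
pics/p8.png origin 170 105 scale 2.5
```

View pics/p8.png

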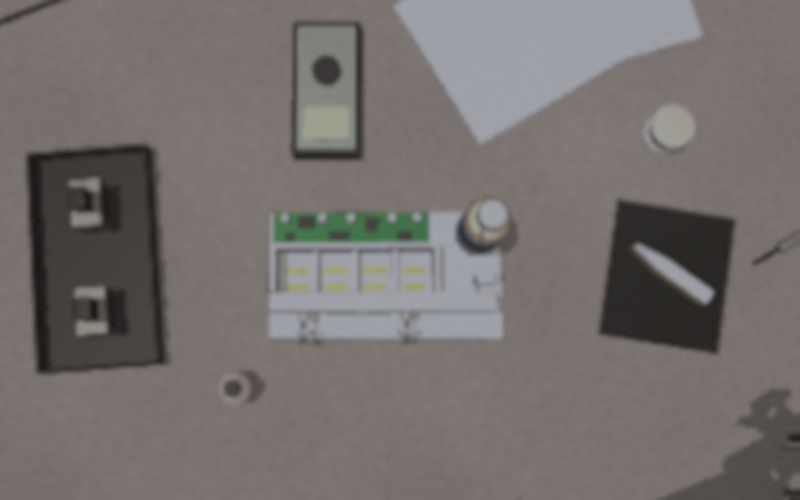

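The final view shows everything in place: the bar is shut (edge at crop row 311), two packs are upright in the tray at (87,202) and (91,310), the slots are empty and the wedge lies on the mat at (673,273). The bystanders are where they started.

```bash
python3 -c "
from workcell import *
sign_off(); print(sense()['clock'])"
```

```text
the job is handed in; nothing more can be done
the job is handed in; nothing more can be done
```

The job is done and handed in, with the robot clock at about 60 s when I last read it. I propped the bar with the wedge and moved both packs that were present into the tray. Then I pressed the spray cap, pulled the wedge and laid it on the mat.

**Last checks:**
- **Packs:** the final top view shows both standing upright in the tray and all four slots empty.
- **Bar:** it is back at its shut position after standing about 12.6 mm open, measured in the picture, while propped.
- **Wedge:** it lies on the mat at about (0.538, −0.378) m.
- **Bystanders:** nothing around the bay looks moved.

**Spray cap pressed twice:** the first press stopped about 1 mm short of fully down, so I repeated it. The second press bottomed the cap at about 20 N for about half a second, with the bar still propped.

**Camera disagreement:** the two cameras differed by about 5 mm in x, so I used values in between, and every grasp and fit worked with those.

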